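Shut the stockroom's issue hatch with the hook pole

ROBOT

A 6-joint arm with a two-finger parallel gripper is mounted at the origin on the work surface. World frame = base frame: x ahead of the robot, y to its left, z up, the work surface at z = 0. Lengths are in mm, angles in rad, forces in N, time in s.
With the tool pointing down it reaches from about 325 to 875 mm from the base axis. Payload 4.4 kg.
Tool frame: the origin (TCP) lies midway between the tips of the shut fingers; the grasp point (between the pads) lies bot.grasp_offset behind it (bot.grasp_offset is the distance from the TCP to the grasp point, in mm); z points along the fingers, y is the line along which they close (so a half turn about z gives the same grasp; the last joint's range is limited). The gripper opens to 85 mm and grips with 20 to 120 N. Pads are 22 mm wide; open, the fingers measure 114 mm over their backs; the gripper's body (76 mm by 85 mm) begins 54 mm behind the grasp point. The pads swing forward as they close: fully open they stand 13 mm farther back than shut.
Start: joints at [-0.15, 0.207, 1.542, -0, 1.393, -0.15], TCP at [575.002, -0.012, 231.282] pointing down, gripper open.
Joint ranges: [-2.73, 2.73], [-0.86, 2.22], [0.23, 2.46], [-1.11, 4.25], [0.08, 2.63], [-2.82, 2.82]. Speed limits (rad/s): [2.79, 2.79, 3.14, 3.14, 3.14, 3.14].

INTERFACE

Orientations are given as a rotation vector (axis times angle).
In Python, from workcell import bot gives the robot as it stands.
- The arm moves only by the shell command python3 steer.py, which reads ROWS from standard input. ROWS is a JSON list that holds a single list of rows (three levels of brackets), with 1 to 10 rows, each of 5 numbers: dx, dy, dz in mm, then a turn about the tool's z in rad, then the opening from 0.0 (shut) to 1.0 (fully open); each row is the pose to reach, as a shift and turn from the pose commanded when the command began, along the tool's axes at that moment; what a row does not reach only later rows make up. A row lasts 1/12 s, in which the tool goes at most 41.7 mm and 0.125 rad, less where a joint would pass 70% of its speed; a pose out of reach is approached as far as the arm can. The fingers move at their own pace and stop on an object; the grip force is fixed at half the most. Time passes only in rows, so rows that do not move let the fingers close. It prints the time, the measured TCP pose, the force, the opening and the grip force at its end. Input that does not fit is refused with a message, and nothing moves.
- bot.read_state(): the state, without advancing time (a new reading comes with each control period).
- bot.grab_frame(name): name is "scene" or "side" or "wrist"; returns the picture (420x560x3 uint8, red, green, blue); there is no depth.
- bot.camera_params(name): a dict with "fx", "fy", "cx", "cy" (pixels), "extrinsics" (4x4, takes a point from camera to world coordinates); the wrist camera has in their place "hand_eye" (4x4, takes a point from camera to tool coordinates, whose origin is the TCP and whose axes are the flange's). Camera axes: x right, y down, z forward; pixel columns grow to the right and rows downward; lengths in mm; the calibration is good to about 2 mm. A picture is of the moment at which its call begins: read the wrist's pose just before it. camera_params takes no time and is no camera call.
- bot.sign_off(): hands the job in; it is judged then, once.
The state is a dict: "time": time; "q": joint angles; "dq": joint speeds; "joint_efforts": joint torques, N m; "ee_pos": TCP position; "tcp_rot": TCP orientation; "wrist_force": force on the tool from outside, world axes, zero at the start; "ft_torque": the same for the moment, N m; "opening": opening from 0.0 (shut) to 1.0 (fully open); "grasp_force": force on a finger pad.
Only numpy, scipy, OpenCV 4.12 (cv2) and the standard library are available. Lean on these libraries where they do the work, as an engineer would, in place of code of your own. Each camera call takes 0.05 s, during which the arm holds its last target. There are 200 camera calls.

TASK

Close up the issue counter: take the hook pole from its rest, put its hook through the ring eye on the dropped hatch flap, and draw the flap up until it is fully shut, without slamming it and without handling the flap with the gripper. Then unhook the pole, lay it back down in both cradles of its rest with the flap still shut, let go, and leave everything else on the bench where it is.

Things in the scene. Friction and masses are not known exactly. Their poses are not given: they have to be found in the camera images.
- screen: fixed red steel counter screen: 28 mm square posts 312 mm high at local y -162, +162, +290 mm, kick panel and sill 86 mm high, fixed glass light at the left, drop flap between the two right posts, open above. Origin on the bench under the middle of the flap's hinge, in the plane of the shut flap; x away from the robot, y along the screen to the left. Thin stays curve out (+x) at y +-145 mm
- flap (a joint): flap angle (rad): 0 fully shut (upright, at its stop), growing as its top leans away from the robot, at most 1.0. Red frame with glass pane, 280 mm wide, reaching 200 mm above the hinge, 18 mm thick, about 0.5 kg. Friction stays hold it wherever it is left: moving it takes 3 to 8 N at the eye; no spring-back
- flap_hinge (a point): point on the hinge line at mid-width of the flap, 95 mm above the bench; axes turn with the flap: y along the hinge to the robot's left, z up the flap (vertical when shut), x out of its far face
- eye (a point): centre of the ring eye, a closed steel ring on the robot's side of the flap at the middle of its top rail: 28 mm clear inside, bar 8 mm thick, hole axis along the hinge (local y), so a pin goes in sideways. Axes as flap_hinge; sits at x -33, z +172 mm from flap_hinge (267 mm above the bench when shut). The flap's face is 24 mm beyond the centre
- pole: hook pole, 0.2 kg, 294 mm long: dark wooden shaft 22 mm square (x -140 to +100 mm), round steel ferrule to +126, then 8 mm steel rod to x +150 mm, bent square to one side as the hook. Origin on the shaft's axis at the place to grip, near the centre of mass; x along the shaft to the hook end, y the side to which the hook points, z up as it lies
- hook_pin (a point): middle of the hook: the straight 8 mm pin that sticks out sideways (pole's +y) at the pole's end, at x = 150, y = 21, z = 0 mm from the pole's origin. The pin runs from the pole's axis (y = 0) to y = 46 mm, with a free round tip
- rest: fixed pole rest: grey laminate board 240 x 90 x 12 mm with two forked steel cradles at local x -85 and +85 mm, each 12 mm thick, slot 32 mm wide, floor 30 mm above the bench, flared prongs up to 61 mm. Origin on the bench under the board's centre; the pole lies along x, hook end to +x, its axis then 41 mm above the bench
- carton: bystander: taped cardboard carton 100 x 130 x 80 mm; origin at the centre of its underside
- ream: bystander: wrapped ream of paper 150 x 210 x 50 mm; origin at the centre of its underside
- tub: bystander: lidded plastic paint tub, 110 mm across, 112 mm high; origin at the centre of its underside
- tape_roll: bystander: roll of clear packing tape lying flat, 104 mm across, 48 mm high; origin at the centre of its underside
- stapler: bystander: stapler 150 x 38 x 52 mm; origin at the centre of its underside
- card_box: bystander: white lidded box 106 x 136 x 64 mm; origin at the centre of its underside
- dispenser: bystander: desk tape dispenser 160 x 60 x 77 mm; origin at the centre of its underside

How it is judged (in metres and radians):
On the way, in this order (a step that is already met when the one before it is completed fails the run):
1. the pole's hook is through the ring eye of the open flap (value of joint flap above 0.3 rad and x of hook_pin in the frame of eye between -0.013 and 0.013 m and z of hook_pin in the frame of eye between -0.013 and 0.013 m and y of hook_pin in the frame of eye between -0.022 and 0.02 m), for 0.1 s.
2. the flap is drawn fully shut with the hook still through the eye (value of joint flap below 0.035 rad and distance between hook_pin and eye below 0.028 m), for 0.1 s.
At the end, for the whole second after the job is handed in: the flap is fully shut (joint below 0.035 rad, about 7 mm at its top edge); the pole lies at rest down in both cradles, its origin within 35 mm of the rest's centre along the rest, within 12 mm across it and less than 46 mm above the bench, its shaft within 0.12 rad of the rest's length (value of joint flap below 0.035 rad and x of pole in the frame of rest between -0.035 and 0.035 m and y of pole in the frame of rest between -0.012 and 0.012 m and height (world z) of pole below 0.046 m and angle between the x axis of pole and the x axis of rest, either way round below 0.12 rad and linear speed of pole below 0.02 m/s); the robot touches nothing.
It fails at once if the gripper or arm touches the flap (over 2 N) (contact force between any of the fingers, the arm and flap above 2 N).
It fails at once if the flap is slammed (moving faster than 1.5 rad/s towards shut) (velocity of joint flap below -1.5 rad/s).
It fails at once if a bystander is shifted by more than 20 mm (distance of any of carton, ream, tub, tape_roll, stapler, card_box, dispenser from where it was at the start of the episode above 0.02 m).
It also fails if it takes over 64 s, if anything falls off the work surface, if the arm or the gripper's body presses on something with over 40 N, if the wrist force passes 120 N, or if a joint passes its speed limit or range.

## Working session

There is one attempt and no reset: what is moved stays moved. The work goes in short steps, Python scripts to look and compute and a shell command to move; the robot and the scene stay as the last step left them, time stands still between calls to the robot, and variables do not carry over. Pictures are saved under pics/ and viewed, at most 10 in all, crops included, and the job is handed in when it is done.

```bash
ls; mkdir -p pics
python3 - <<'E'
from workcell import bot
import cv2,numpy as np
np.set_printoptions(precision=3,suppress=True)
for n in ["scene","side","wrist"]:
    im=bot.grab_frame(n); cv2.imwrite(f"pics/{n}0.png",im[:,:,::-1]); print(n,bot.camera_params(n))
a=[cv2.imread(f"pics/{n}0.png") for n in ["scene","side"]]
print(bot.read_state(),bot.grasp_offset)
E
```

```text
pics
steer.py
workcell.py
scene {'fx': 454.17237098446657, 'fy': 454.17237098446657, 'cx': 283.6455350212537, 'cy': 208.07483978392696, 'extrinsics': array([[  -0.763,    0.517,   -0.386, 1018.284],
       [   0.646,    0.622,   -0.444,  502.672],
       [   0.011,   -0.588,   -0.809, 1205.844],
       [   0.   ,    0.   ,    0.   ,    1.   ]])}
side {'fx': 468.6820416258724, 'fy': 468.6820416258724, 'cx': 276.5973662085929, 'cy': 209.55156343075234, 'extrinsics': array([[  -0.899,   -0.259,    0.352,   21.302],
       [  -0.437,    0.499,   -0.749, 1001.608],
       [   0.019,   -0.827,   -0.562,  964.435],
       [   0.   ,    0.   ,    0.   ,    1.   ]])}
wrist {'fx': 314.3795992837654, 'fy': 314.3795992837654, 'cx': 278.1676416031866, 'cy': 210.074324926404, 'hand_eye': array([[  -0.001,   -0.965,   -0.264,   66.369],
       [   1.   ,   -0.002,    0.   ,   -0.622],
       [  -0.001,   -0.264,    0.965, -142.57 ],
       [   0.   ,    0.   ,    0.   ,    1.   ]])}
{'time': 0.15, 'q': array([-0.15 ,  0.207,  1.543,  0.   ,  1.394, -0.151]), 'dq': array([-0.002, -0.003, -0.003, -0.002,  0.002, -0.001]), 'joint_efforts': array([  0.001, -38.351, -29.204,  -0.   ,   0.007,  -0.   ]), 'ee_pos': array([574.395,   0.088, 230.352]), 'tcp_rot': array([-2.22 , -2.22 ,  0.002]), 'wrist_force': array([-0.747, -0.399,  0.688]), 'ft_torque': array([ 0.046,  0.034, -0.028]), 'grasp_force': 0.0, 'opening': 1.0032738931320218} 18.700000000000003
```

View pics/scene0.png

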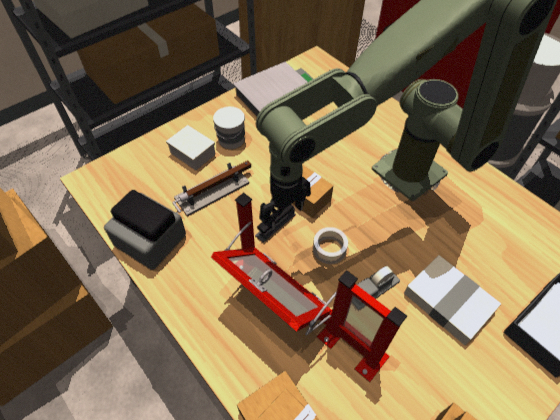

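View pics/side0.png

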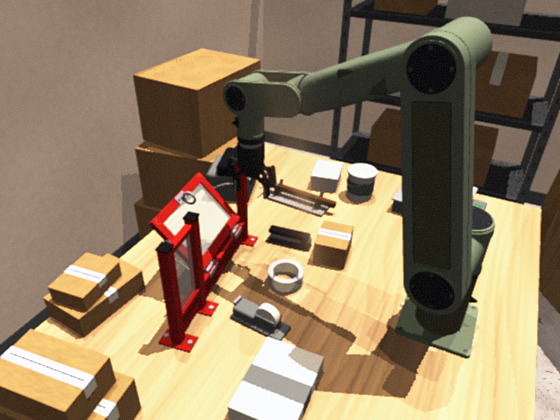

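The scene view shows the flap open with its eye at about (266,277), and the pole on its rest from (250,166) to (178,202). In the side view the eye is at about (188,198) and the pole at about (265-335,185-210). I'll zoom in on both.

```bash
cat > h.py <<'E'
from workcell import bot
import cv2,numpy as np
from scipy.spatial.transform import Rotation as R
np.set_printoptions(precision=2,suppress=True)
def cam(n,T=None):
    p=bot.camera_params(n)
    K=np.array([[p['fx'],0,p['cx']],[0,p['fy'],p['cy']],[0,0,1]])
    return K,(p['extrinsics'] if T is None else T@p['hand_eye'])
def tcp(s=None):
    s=s or bot.read_state(); T=np.eye(4); T[:3,:3]=R.from_rotvec(s['tcp_rot']).as_matrix(); T[:3,3]=s['ee_pos']; return T
def ray(c,uv):
    K,E=c; d=E[:3,:3]@np.linalg.inv(K)@[*uv,1]; return E[:3,3],d/np.linalg.norm(d)
def plane(c,uv,z):
    o,d=ray(c,uv); return o+d*(z-o[2])/d[2]
def tri(*cu):
    A=0;b=0;rs=[ray(*x) for x in cu]
    for o,d in rs:
        P=np.eye(3)-np.outer(d,d); A=A+P; b=b+P@o
    x=np.linalg.solve(A,b); return x,max(np.linalg.norm((np.eye(3)-np.outer(d,d))@(x-o)) for o,d in rs)
def proj(c,p):
    K,E=c; q=K@E[:3,:3].T@(np.asarray(p)-E[:3,3]); return q[:2]/q[2]
def zoom(im,x,y,w,h,f):
    return cv2.resize(im[y:y+h,x:x+w],None,fx=f,fy=f,interpolation=cv2.INTER_CUBIC)
E
python3 - <<'E'
from h import *
s=cv2.imread('pics/scene0.png');d=cv2.imread('pics/side0.png')
a=np.hstack([zoom(s,165,150,100,70,4),zoom(d,250,165,100,70,4)])
b=np.hstack([zoom(s,205,240,100,70,4),zoom(d,150,170,100,70,4)])
cv2.imwrite('pics/z0.png',np.vstack([a,b]))
S,D=cam('scene'),cam('side')
print('eye',tri((S,(266,277)),(D,(188,198))))
E
```

```text
eye (array([720.67, 102.39, 243.13]), np.float64(0.92782893630319))
```

View pics/z0.png

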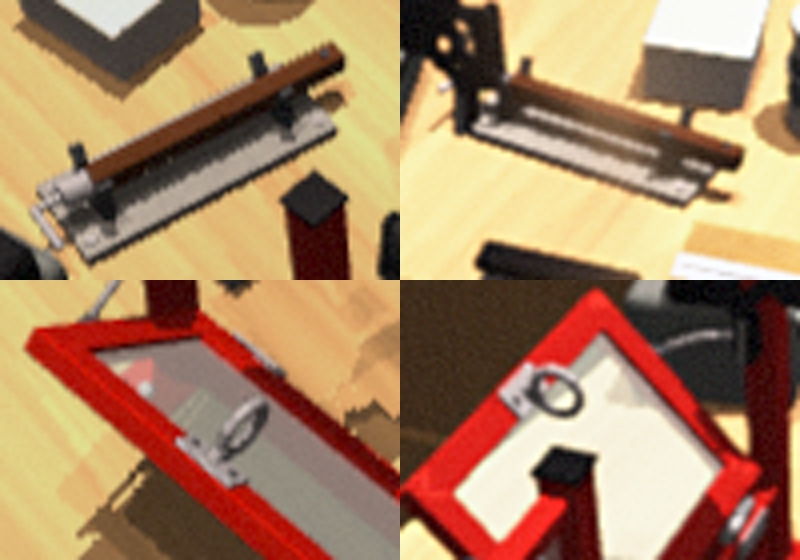

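Run:
```python
from h import *
S,D=cam('scene'),cam('side')
print('eye',tri((S,(265.75,277.5)),(D,(188.75,198))))
print('shaft tail',tri((S,(248.7,163.7)),(D,(333.7,203.7))))
# black caps: scene (px) blobs, and side
for nm,pts in dict(capL=((347,283),(167,246)),capM=((244,200),(240,165))).items(): print(nm,tri((S,pts[0]),(D,pts[1])))
for uv in [(347,282),(396,317),(244,200)]: print('cap@312',plane(S,uv,312))
for uv in [(193,218),(167,246)]: print('cap side@312',plane(D,uv,312))
f=lambda x,y:(165+x/4,150+y/4)
print('ferrule',plane(S,f(70,183),45),'tail axis',plane(S,f(335,55),52),'tip',plane(S,f(55,245),41),'corner',plane(S,f(40,192),41))
# rest board corners near edge
print('board',[plane(S,f(*q),12) for q in [(90,258),(335,128)]])
w=cv2.imread('pics/wrist0.png');
g=zoom(cv2.imread('pics/side0.png'),130,130,140,105,4)
T=tcp();W=cam('wrist',T);print('rest in wrist px',proj(W,plane(S,f(200,130),45)), 'eye',proj(W,tri((S,(265.75,277.5)),(D,(188.75,198)))[0]))
```

```text
eye (array([720.55, 101.02, 241.38]), np.float64(0.43661368389655525))
shaft tail (array([ 433.4 , -353.92,   43.21]), np.float64(0.11751322734716173))
capL (array([619.3 , 279.2 , 265.84]), np.float64(40.61498949584269))
capM (array([646.16, -75.76, 287.72]), np.float64(8.3034952914901))
cap@312 [613.67 252.88 312.  ]
cap@312 [592.43 375.49 312.  ]
cap@312 [650.3  -68.87 312.  ]
cap side@312 [592.41 257.19 312.  ]
cap side@312 [582.29 372.66 312.  ]
ferrule [ 681.81 -379.54   45.  ] tail axis [ 437.92 -347.03   52.  ] tip [ 723.24 -338.     41.  ] corner [ 704.1  -390.23   41.  ]
board [array([ 701.34, -330.11,   12.  ]), array([ 468.09, -311.26,   12.  ])]
rest in wrist px [275.78 447.29] eye [670.01  27.83]
```

View pics/wrist0.png

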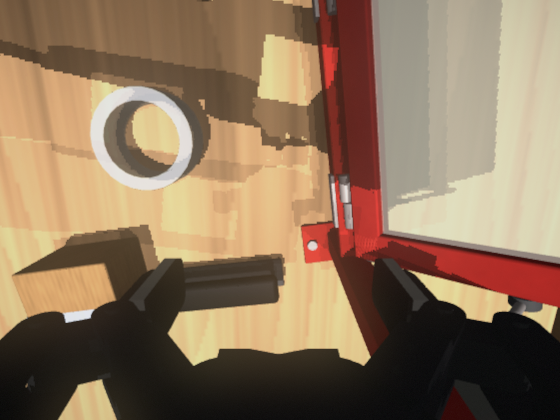

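The wrist view shows the flap's lower frame and its right post foot at about (330,240), with the tape roll at (142,138). The post caps put the screen yaw at about +0.113 and its origin at about (632,92). The pole's yaw is about -0.1, with its grip point near (572,-368). I'll move above it.

```bash
echo '[[[0, -30, -40, 0, 1], [0, -60, -80, 0.12, 1], [-40, -60, -80, 0.24, 1], [-80, -60, -80, 0.36, 1], [-120, -60, -80, 0.48, 1], [-160, -60, -80, 0.6, 1], [-200, -60, -80, 0.72, 1], [-240, -40, -80, 0.84, 1], [-280, -20, -80, 0.96, 1], [-320, -2, -80, 1.08, 1]]]' | python3 steer.py
echo '[[[0, 0, 0, 0.12, 1], [0, 0, 0, 0.24, 1], [0, 0, 0, 0.36, 1], [0, 0, 0, 0.48, 1], [0, 0, 0, 0.59, 1], [0, 0, 0, 0.59, 1], [0, 0, 0, 0.59, 1]]]' | python3 steer.py
python3 - <<'E'
from h import *
s=bot.read_state();im=bot.grab_frame('wrist')[:,:,::-1];cv2.imwrite('pics/w1.png',im);np.save('T1.npy',tcp(s));print(s['ee_pos'],tcp(s)[:3,:3],s['q'])
cv2.imwrite('pics/s1.png',bot.grab_frame('scene')[:,:,::-1]);cv2.imwrite('pics/d1.png',bot.grab_frame('side')[:,:,::-1])
E
```

```text
time: 0.98
ee_pos: [569.7, -314.3, 310.9]
tcp_rot: [-3.049, -0.753, 0.0]
wrist_force: [1.0, 0.2, 0.3]
opening: 1.0
grasp_force: 0.0
time: 1.57
ee_pos: [569.4, -312.3, 310.7]
tcp_rot: [-3.137, 0.151, 0.001]
wrist_force: [0.2, -0.7, -0.2]
opening: 0.998
grasp_force: 0.0
[ 569.4  -312.35  310.75] [[ 1.  -0.1 -0. ]
 [-0.1 -1.   0. ]
 [-0.  -0.  -1. ]] [-0.63  0.32  1.24  0.    1.58  1.03]
```

View pics/w1.png

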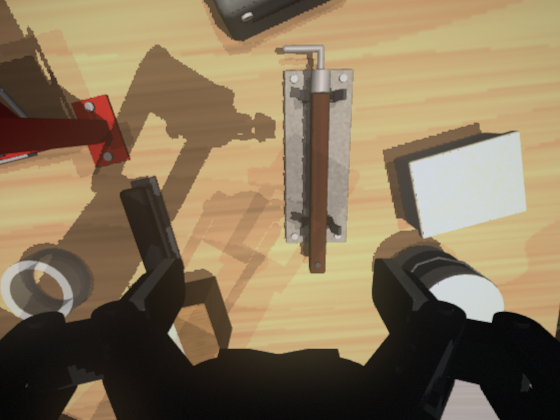

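The wrist view shows the whole pole: tail at (318,272), ferrule start at (321,93), hook corner at (322,48) and pin tip at (278,50). The rest board spans (284-352, 68-242). Next I'll measure the shaft and board from their masks.

```bash
cat > m.py <<'E'
from h import *
def shaft(im,x,y,w,h):
    hsv=cv2.cvtColor(im,cv2.COLOR_BGR2HSV);B,G,Rr=[im[...,i].astype(int) for i in range(3)]
    m=((Rr-B>25)&(Rr<150)&(Rr>45)&(G<85)&(Rr<2.6*G+30)).astype(np.uint8)
    k=np.zeros_like(m);k[y:y+h,x:x+w]=1;m=m*k
    c=max(cv2.findContours(m,cv2.RETR_EXTERNAL,cv2.CHAIN_APPROX_NONE)[0],key=cv2.contourArea)
    return c,cv2.minAreaRect(c)
E
python3 - <<'E'
from m import *
T=np.load('T1.npy');W=cam('wrist',T);S,D=cam('scene'),cam('side')
w,s,d=[cv2.imread(f'pics/{n}1.png') for n in 'wsd']
cw,rw=shaft(w,300,80,40,200);print('w',rw)
cs,rs=shaft(s,165,150,100,70);print('s',rs)
cd,rd=shaft(d,250,165,100,70);print('d',rd)
def ends(r):
    b=cv2.boxPoints(r); e=sorted([(np.linalg.norm(b[i]-b[(i+1)%4]),i) for i in range(4)])[:2]
    return [(b[i]+b[(i+1)%4])/2 for _,i in e]
ew=sorted(ends(rw),key=lambda p:-p[1]);es=sorted(ends(rs),key=lambda p:-p[0]);ed=sorted(ends(rd),key=lambda p:-p[0])
for i in range(2): print(ew[i],es[i],ed[i],'tri ws',tri((W,ew[i]),(S,es[i])),'all',tri((W,ew[i]),(S,es[i]),(D,ed[i])),'w@52',plane(W,ew[i],52))
print('hook corner/tip w@41',plane(W,(322,49),41),plane(W,(278,50),41))
# board corners from grey mask in wrist
hsv=cv2.cvtColor(w,cv2.COLOR_BGR2HSV);m=((hsv[...,1]<60)&(hsv[...,2]>70)).astype(np.uint8);k=np.zeros_like(m);k[67:250,275:360]=1;m*=k
m=cv2.morphologyEx(m,cv2.MORPH_CLOSE,np.ones((25,25)))
r=cv2.minAreaRect(max(cv2.findContours(m,0,2)[0],key=cv2.contourArea));print(r)
P=[plane(W,q,12) for q in cv2.boxPoints(r)];print(np.array(P),np.mean(P,0),[np.linalg.norm(P[i]-P[i-1]) for i in range(4)])
E
```

```text
w ((317.5061340332031, 182.38922119140625), (21.910655975341797, 179.66738891601562), 3.1798300743103027)
s ((217.80001831054688, 177.60000610351562), (5.3665618896484375, 69.76531982421875), 63.43495178222656)
d ((320.5, 201.5), (13.0, 27.0), 90.0)
[312.52 272.08] [249. 162.] [334.  201.5] tri ws (array([ 436.43, -346.68,   60.27]), np.float64(0.18603506813630932)) all (array([ 433.3 , -348.7 ,   55.78]), np.float64(1.781629817039763)) w@52 [ 432.04 -347.26   52.  ]
[322.49  92.69] [186.6 193.2] [307.  201.5] tri ws (array([ 667.  , -376.06,   49.64]), np.float64(0.5119862424252224)) all (array([ 628.54, -421.16,  -33.76]), np.float64(63.24540290914134)) w@52 [ 666.38 -375.45   52.  ]
hook corner/tip w@41 [ 716.25 -379.39   41.  ] [ 720.29 -327.06   41.  ]
((318.0, 154.5), (175.0, 68.0), 90.0)
[[ 705.6  -333.4    12.  ]
 [ 697.   -420.97   12.  ]
 [ 455.25 -412.26   12.  ]
 [ 465.17 -311.     12.  ]] [ 580.76 -369.41   12.  ] [np.float64(241.46329213824546), np.float64(87.99655076153829), np.float64(241.90145083377806), np.float64(101.7478255032924)]
```

Run:
```python
from m import *
T=np.load('T1.npy');W=cam('wrist',T)
w=cv2.imread('pics/w1.png')
for y in (105,130,150,170,190,205,255,265):
    r=w[y,300:340].astype(int); k=np.where((r[:,2]-r[:,0]>25)&(r[:,2]>60))[0]+300; print(y,k.min(),k.max(),[list(x) for x in r[10:30:3]] if y==150 else '')
a,b=plane(W,(317.5,272.3),52),plane(W,(321,92.7),52)
u=(b-a)/np.linalg.norm(b-a);print(a,b,np.linalg.norm(b-a),'yaw',np.arctan2(u[1],u[0]),'origin',(a+b)/2+u*20,'hook',(a+b)/2+u*170)
```

```text
105 312 329 
130 312 328 
150 311 328 [[np.int64(41), np.int64(51), np.int64(60)], [np.int64(50), np.int64(67), np.int64(96)], [np.int64(52), np.int64(71), np.int64(105)], [np.int64(53), np.int64(71), np.int64(103)], [np.int64(55), np.int64(74), np.int64(110)], [np.int64(54), np.int64(74), np.int64(109)], [np.int64(107), np.int64(121), np.int64(136)]]
170 311 327 
190 311 327 
205 311 326 
255 300 339 
265 300 339 
[ 431.03 -354.17   52.  ] [ 666.54 -373.67   52.  ] 236.31858913774636 yaw -0.08261944187001963 origin [ 568.72 -365.57   52.  ] hook [ 718.21 -377.95   52.  ]
```

```bash
echo '[[[2, 26, 10, -0.013, 1], [5, 53, 40, -0.013, 1], [5, 53, 80, -0.013, 1], [5, 53, 120, -0.013, 1], [5, 53, 160, -0.013, 1], [5, 53, 200, -0.013, 1], [5, 53, 235, -0.013, 1], [5, 53, 265, -0.013, 1], [5, 53, 287, -0.013, 1], [5, 53, 287, -0.013, 1]]]' | python3 steer.py
python3 - <<'E'
from h import *
s=bot.read_state();print(tcp(s),s['wrist_force'])
a=bot.grab_frame('wrist')[:,:,::-1];cv2.imwrite('pics/w2.png',a)
E
```

```text
time: 2.55
ee_pos: [565.0, -362.2, 17.3]
tcp_rot: [-3.131, 0.133, 0.016]
wrist_force: [-1.9, 1.4, -0.5]
opening: 0.997
grasp_force: 0.0
[[   1.     -0.09   -0.01  565.01]
 [  -0.08   -1.      0.01 -362.19]
 [  -0.01   -0.01   -1.     17.31]
 [   0.      0.      0.      1.  ]] [-1.91  1.41 -0.49]
```

View pics/w2.png

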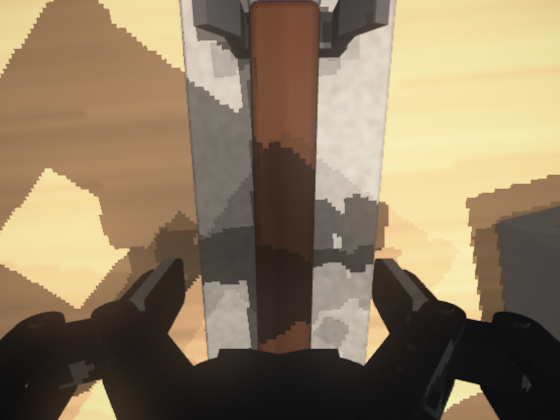

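The pole runs between the open fingers, at columns 250-318 against fingers at 180 and 378, so it is centred. I'll settle, then close.

```bash
echo '[[[0, 0, 0, 0, 1], [0, 0, 0, 0, 1], [0, 0, 0, 0, 0], [0, 0, 0, 0, 0], [0, 0, 0, 0, 0], [0, 0, 0, 0, 0], [0, 0, 0, 0, 0], [0, 0, 0, 0, 0], [0, 0, 0, 0, 0], [0, 0, 0, 0, 0]]]' | python3 steer.py
echo '[[[0, 0, 0, 0, 0], [0, 0, 0, 0, 0], [0, 0, 0, 0, 0]]]' | python3 steer.py
python3 -c "
from h import *
print(tcp())"
```

```text
time: 3.43
ee_pos: [569.6, -366.0, 24.9]
tcp_rot: [3.138, -0.135, 0.001]
wrist_force: [-1.8, -0.7, 3.6]
opening: 0.247
grasp_force: 59.3
time: 3.68
ee_pos: [569.6, -366.0, 24.9]
tcp_rot: [3.138, -0.135, 0.001]
wrist_force: [-0.3, -0.3, 5.4]
opening: 0.251
grasp_force: 59.5
[[   1.     -0.09    0.    569.61]
 [  -0.09   -1.     -0.   -365.98]
 [   0.      0.     -1.     24.86]
 [   0.      0.      0.      1.  ]]
```

```bash
echo '[[[0, 0, -10, 0, 0], [0, 0, -25, 0, 0], [0, 0, -50, 0, 0], [0, 0, -85, 0, 0], [0, 0, -125, 0, 0], [0, 0, -165, 0, 0], [0, 0, -205, 0, 0], [0, 0, -245, 0, 0], [0, 0, -285, 0, 0], [0, 0, -315, 0, 0]]]' | python3 steer.py
echo '[[[0, -15, 0, 0, 0], [-2, -50, 0, 0, 0], [-4, -90, 0, -0.03, 0], [-7, -130, 0, -0.06, 0], [-9, -170, 0, -0.09, 0], [-12, -210, 0, -0.12, 0], [-15, -250, 0, -0.15, 0], [-18, -290, 0, -0.18, 0], [-20, -330, 0, -0.199, 0], [-23, -360, 0, -0.199, 0]]]' | python3 steer.py
echo '[[[0, -15, 0, 0, 0], [0, -20, 0, 0, 0], [0, -20, 10, 0, 0], [0, -20, 10, 0, 0], [0, -20, 10, 0, 0]]]' | python3 steer.py
python3 - <<'E'
from h import *
s=bot.read_state();print(tcp(s))
a,b=bot.grab_frame('scene')[:,:,::-1],bot.grab_frame('side')[:,:,::-1]
cv2.imwrite('pics/s3.png',a);cv2.imwrite('pics/d3.png',b)
cv2.imwrite('pics/z3.png',np.hstack([zoom(a,180,150,200,200,2),zoom(b,130,90,200,200,2)]))
E
```

```text
time: 4.52
ee_pos: [569.4, -365.6, 344.4]
tcp_rot: [3.136, -0.135, 0.006]
wrist_force: [0.6, -0.0, -3.0]
opening: 0.249
grasp_force: 58.8
time: 5.35
ee_pos: [575.9, -1.1, 338.2]
tcp_rot: [-3.134, -0.181, 0.003]
wrist_force: [1.0, 0.4, -2.8]
opening: 0.248
grasp_force: 59.0
time: 5.77
ee_pos: [574.2, 13.6, 327.4]
tcp_rot: [3.137, 0.175, -0.005]
wrist_force: [0.0, 0.8, -2.1]
opening: 0.243
grasp_force: 59.1
[[  0.99   0.11  -0.   574.21]
 [  0.11  -0.99  -0.    13.63]
 [ -0.    -0.    -1.   327.42]
 [  0.     0.     0.     1.  ]]
```

View pics/z3.png

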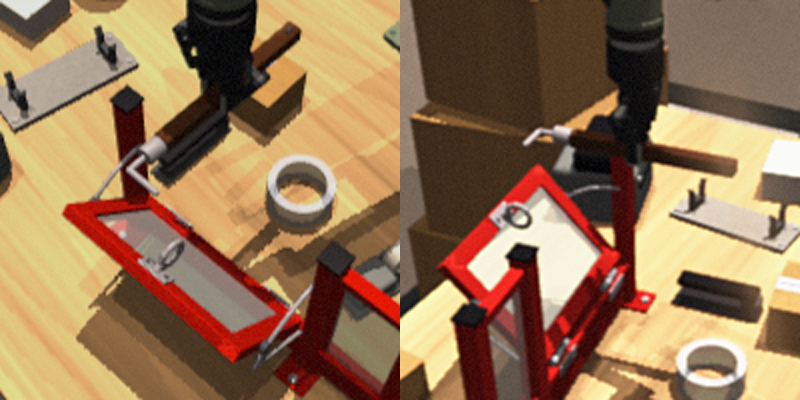

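The two views show the hook at scene corner (245,234) and tip (257.5,245), side corner (202.5,155) and tip (193.5,161.5). The ring is at scene (266.5,277.5) and side (188.5,197.5). I'll triangulate all three.

Run:
```python
from m import *
S,D=cam('scene'),cam('side')
c=tri((S,(245,233.5)),(D,(202.5,155)));t=tri((S,(257.5,245)),(D,(193.5,161.5)));print(c,t)
T=tcp();g=T[:3,3]+[0,0,16.1];x=T[:3,0];y=-T[:3,1];print('pred corner',g+150*x,'tip',g+150*x+46*y,'mid',g+150*x+21*y)
# ring: grey mask ellipse
for n,cx,cy,cam_ in(('s',266,277,S),('d',188,198,D)):
    im=cv2.imread(f'pics/{n}3.png');z=zoom(im,cx-14,cy-14,28,28,8);cv2.imwrite(f'pics/ring{n}.png',z)
    print(cv2.cvtColor(im,cv2.COLOR_BGR2GRAY)[cy-10:cy+11,cx-10:cx+11])
```

```text
(array([717.17,  25.46, 342.52]), np.float64(2.0540898913360124)) (array([715.94,  69.71, 344.29]), np.float64(0.5413421693785351))
pred corner [724.06  29.96 344.57] tip [718.98  75.68 344.57] mid [721.74  50.83 344.57]
[[137 130 131 128 129 129 126 127 130 133 129 131 134 124  93  69  62  60
   37  26  19]
 [145 135 136 128 127 128 128 128 128 135 128 128 124 132 121 104  75  53
   34  25  20]
 [151 143 138 134 127 129 129 128 128 131 114 134 141 151 137 125 114  60
   31  27  31]
 [149 141 139 139 132 130 126 127 128 131 137 160 166 161 124 105 124 101
   69  41  33]
 [145 141 141 140 139 135 131 128 133 158 193 178 146 120  83  68 111 129
  114  69  40]
 [142 142 139 139 141 142 140 136 164 193 190 148 102  66  50  50 102 125
  129 110  82]
 [142 142 140 142 141 143 138 157 194 190 146 106  88  54  50  47 110 131
  129 129 120]
 [142 143 141 141 143 139 150 169 176 143  99  99  97  58  60  58 123 130
  130 132 130]
 [145 141 146 144 143 153 163 164 130 108 113 120  84  53  58  82 124 129
  130 129 129]
 [142 143 142 139 141 170 169 143 104 124 132 145  77  50  68 112 126 128
  12
[... 2160 characters left out ...]
2 211 190 141 108  78  94 148 206 238 247 249 213 120  52 115
  217 242 244]
 [125 177 205 204 180 170 166 128  97  92 117 135 139 137 105  62  81 183
  241 244 242]
 [ 86 129 183 183 171 183 198 212 179 124  95  73  57  53  65  85 164 238
  246 243 241]
 [ 73  86 144 171 184 205 234 246 245 223 203 169 149 145 170 195 237 247
  245 242 240]
 [ 96 111 163 186 213 239 244 246 246 245 244 244 243 242 244 245 247 244
  240 240 242]
 [124 159 193 222 241 244 245 243 243 243 245 247 247 248 246 244 243 241
  240 241 242]
 [163 193 225 241 243 243 243 242 243 243 242 244 245 244 243 242 241 240
  243 241 242]
 [197 227 241 244 244 243 242 243 242 243 243 243 242 243 240 240 240 242
  242 242 241]]
```

```bash
echo '[[[2, 0, 20, 0, 0], [5, 0, 45, 0, 0], [8, 0, 70, 0, 0], [10, 0, 90, 0, 0], [10, 0, 101, 0, 0], [10, 0, 101, 0, 0], [10, 0, 101, 0, 0], [10, 0, 101, 0, 0]]]' | python3 steer.py
python3 - <<'E'
from h import *
S,D=cam('scene'),cam('side')
print('eye',tri((S,(266.6,277)),(D,(189.2,197.2))))
print(tcp())
a,b=bot.grab_frame('scene')[:,:,::-1],bot.grab_frame('side')[:,:,::-1]
cv2.imwrite('pics/s4.png',a);cv2.imwrite('pics/d4.png',b)
cv2.imwrite('pics/z4.png',np.hstack([zoom(a,230,240,50,60,8),zoom(b,170,170,50,60,8)]))
E
```

```text
time: 6.53
ee_pos: [586.2, 15.4, 230.2]
tcp_rot: [3.136, 0.176, 0.005]
wrist_force: [0.6, -0.0, -2.3]
opening: 0.25
grasp_force: 59.1
eye (array([718.74, 101.96, 244.61]), np.float64(1.158343937726982))
[[  0.99   0.11   0.   586.2 ]
 [  0.11  -0.99  -0.    15.4 ]
 [  0.     0.    -1.   230.16]
 [  0.     0.     0.     1.  ]]
```

View pics/z4.png

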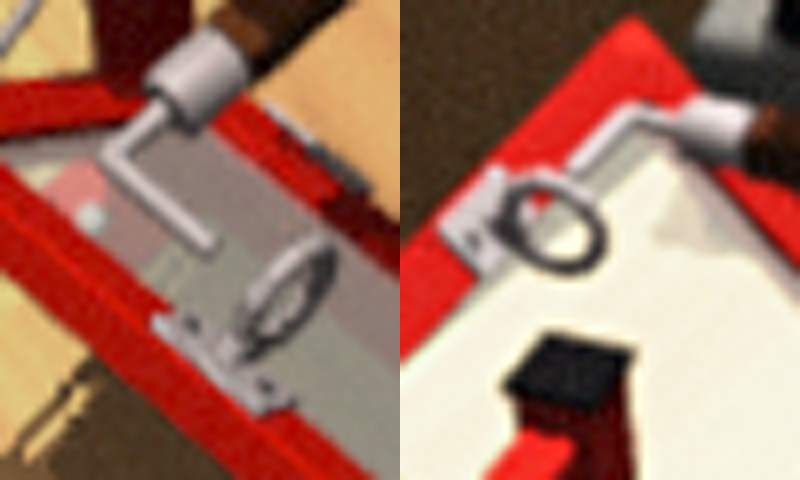

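The zoom shows the pin in scene from (244.1,259.6) to tip (256.3,270.3), with the ring centre at (266,276.9). In side it runs from (200,184.4) to (191.9,190.6), with the ring centre at (189,198). I'll compute the pin-to-eye offset.

Run:
```python
from h import *
S,D=cam('scene'),cam('side')
c,r1=tri((S,(244.1,259.6)),(D,(200,184.4)));t,r2=tri((S,(256.25,270.25)),(D,(191.9,190.6)));e,r3=tri((S,(266,276.9)),(D,(189,198)))
print(c,r1,t,r2,e,r3,np.linalg.norm(t-c))
T=tcp();A=T[:3,:3];mid=c+(t-c)*21/46
print('pin dir tool',A.T@(t-c)/46,'mid->eye tool',A.T@(e-mid),'tip->eye',A.T@(e-t))
g=T[:3,3]+[0,0,16.1];print('pred tip',g+150*A[:,0]-46*A[:,1])
```

```text
[730.65  30.18 244.63] 1.6844084722515198 [727.82  74.39 248.89] 0.9169152724794213 [719.49 100.73 241.82] 0.042788755127658666 44.508749845957354
pin dir tool [ 0.05 -0.96 -0.09] mid->eye tool [ -4.16 -51.15   4.7 ] tip->eye [ -5.35 -27.11   7.03]
pred tip [730.25  78.2  247.26]
```

```bash
echo '[[[-2, 0, 2, 0, 0], [-5, 0, 5, 0, 0], [-5, 0, 5, 0, 0], [-5, -8, 5, 0, 0], [-5, -16, 5, 0, 0], [-5, -24, 5, 0, 0], [-5, -32, 5, 0, 0], [-5, -38, 5, 0, 0], [-5, -38, 5, 0, 0], [-5, -38, 5, 0, 0]]]' | python3 steer.py
python3 - <<'E'
from h import *
print(tcp()[:3,3])
a,b=bot.grab_frame('scene')[:,:,::-1],bot.grab_frame('side')[:,:,::-1]
cv2.imwrite('pics/s5.png',a);cv2.imwrite('pics/d5.png',b)
cv2.imwrite('pics/z5.png',np.hstack([zoom(a,240,245,50,60,8),zoom(b,165,170,50,60,8)]))
E
```

```text
time: 7.47
ee_pos: [575.8, 53.8, 223.3]
tcp_rot: [3.136, 0.179, 0.0]
wrist_force: [-0.3, -0.5, -2.0]
opening: 0.247
grasp_force: 59.1
[575.76  53.78 223.29]
```

View pics/z5.png

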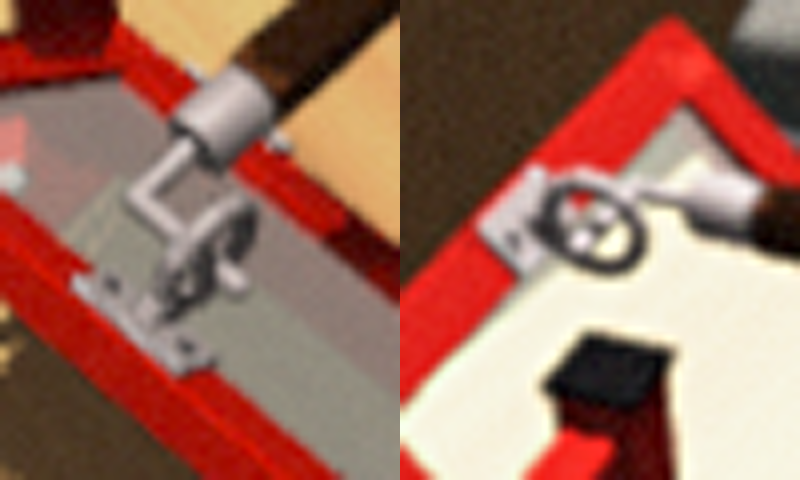

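The pin now shows through the ring, its tip emerging at about (269,280) in scene, and it sits well inside the ring in side. I'll seat it 10 mm deeper and draw along the arc.

```bash
echo '[[[0, -5, 0, 0, 0], [0, -10, 0, 0, 0], [0, -10, 0, 0, 0], [0, -10, 0, 0, 0], [-4, -10, 0, 0, 0], [-8, -10, 0, 0, 0], [-13, -10, -2, 0, 0], [-19, -10, -6, 0, 0], [-25, -10, -9, 0, 0], [-31, -10, -12, 0, 0]]]' | python3 steer.py
echo '[[[-6, 0, -3, 0, 0], [-12, 0, -5, 0, 0], [-18, 0, -7, 0, 0], [-24, 0, -9, 0, 0], [-30, 0, -10.5, 0, 0], [-36, 0, -12, 0, 0], [-42, 0, -13, 0, 0], [-48, 0, -14, 0, 0], [-53, 0, -14.5, 0, 0], [-53, 0, -14.5, 0, 0]]]' | python3 steer.py
python3 -c "
from h import *
print(tcp()[:3,3],bot.read_state()['wrist_force'])
a,b=bot.grab_frame('scene')[:,:,::-1],bot.grab_frame('side')[:,:,::-1]
cv2.imwrite('pics/z6.png',np.hstack([zoom(a,200,180,130,150,3),zoom(b,140,130,130,150,3)]))"
```

```text
time: 8.4
ee_pos: [545.0, 59.4, 235.8]
tcp_rot: [3.137, 0.176, 0.007]
wrist_force: [5.7, 0.7, -4.4]
opening: 0.245
grasp_force: 58.8
time: 9.23
ee_pos: [491.0, 53.3, 250.4]
tcp_rot: [3.136, 0.176, 0.003]
wrist_force: [1.3, -1.5, -2.1]
opening: 0.248
grasp_force: 59.2
[491.01  53.25 250.37] [ 1.31 -1.52 -2.13]
```

View pics/z6.png

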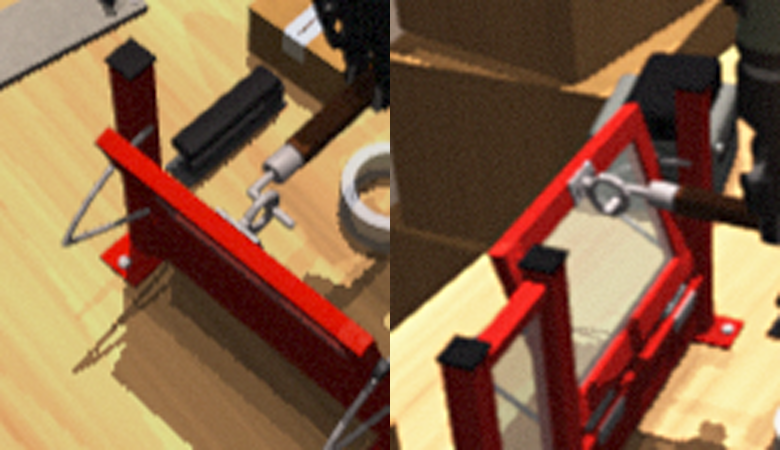

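The flap is following with the hook still in the ring, and roughly 45 mm remains. I'll continue slowly and watch the force.

```bash
echo '[[[-5, 0, 0, 0, 0], [-10, 0, 0, 0, 0], [-15, 0, 0, 0, 0], [-20, 0, 0, 0, 0], [-25, 0, 0.5, 0, 0], [-30, 0, 1, 0, 0], [-35, 0, 1.5, 0, 0], [-38, 0, 2, 0, 0], [-38, 0, 2, 0, 0]]]' | python3 steer.py
echo '[[[-2, 0, 1, 0, 0], [-4, 0, 1, 0, 0], [-6, 0, 1, 0, 0], [-6, 0, 1, 0, 0], [-6, 0, 1, 0, 0]]]' | python3 steer.py
```

```text
time: 10.08
ee_pos: [452.4, 49.3, 247.7]
tcp_rot: [-3.137, -0.177, 0.002]
wrist_force: [1.9, -0.4, -1.7]
opening: 0.246
grasp_force: 59.2
time: 10.5
ee_pos: [447.0, 48.7, 246.6]
tcp_rot: [-3.136, -0.177, 0.002]
wrist_force: [2.4, -0.5, -2.2]
opening: 0.245
grasp_force: 59.2
```

```bash
echo '[[[-2, 0, 0, 0, 0], [-4, 0, 0.5, 0, 0], [-4, 0, 0.5, 0, 0]]]' | python3 steer.py;echo '[[[-2, 0, 0, 0, 0], [-4, 0, 0.5, 0, 0], [-4, 0, 0.5, 0, 0]]]' | python3 steer.py 
python3 -c "
from h import *
print(tcp()[:3,3],bot.read_state()['wrist_force'])
a,b=bot.grab_frame('scene')[:,:,::-1],bot.grab_frame('side')[:,:,::-1]
cv2.imwrite('pics/s7.png',a);cv2.imwrite('pics/d7.png',b)
cv2.imwrite('pics/z7.png',np.hstack([zoom(a,220,170,130,150,3),zoom(b,140,130,130,150,3)]))"
```

```text
time: 10.75
ee_pos: [443.0, 48.3, 246.0]
tcp_rot: [-3.137, -0.177, 0.001]
wrist_force: [2.8, -0.2, -2.5]
opening: 0.251
grasp_force: 59.1
time: 11.0
ee_pos: [439.9, 47.9, 245.9]
tcp_rot: [-3.136, -0.177, -0.003]
wrist_force: [4.3, 1.0, -1.8]
opening: 0.244
grasp_force: 59.1
[439.9   47.89 245.91] [ 4.29  0.98 -1.76]
```

View pics/z7.png

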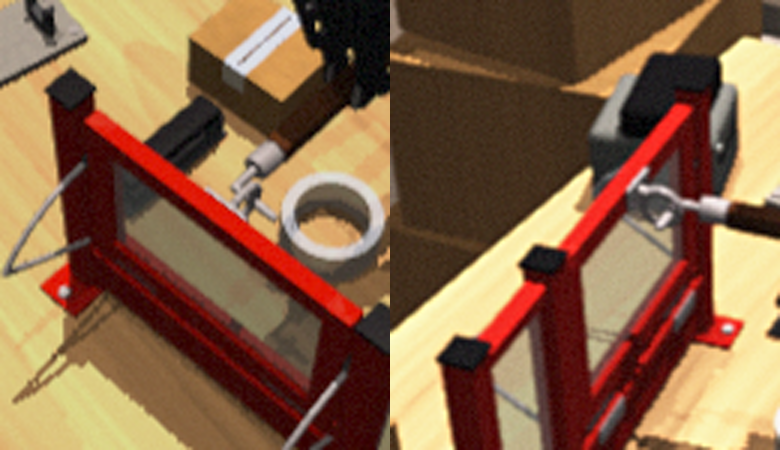

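The flap looks almost upright, with its top rail in line with the post tops. That was picture 11, one over the limit of 10, so I won't view any more and will work from numbers. I'll pull on until the stop shows up in the force.

```bash
for i in 1 2; do echo '[[[-1, 0, 0, 0, 0], [-2, 0, 0, 0, 0], [-2, 0, 0, 0, 0]]]' | python3 steer.py | grep -E 'ee_pos|force'; done
```

```text
ee_pos: [439.6, 47.9, 246.5]
wrist_force: [10.3, 1.8, -4.4]
grasp_force: 58.8
ee_pos: [439.5, 47.9, 247.0]
wrist_force: [15.5, 3.4, -6.3]
grasp_force: 59.0
```

The tool has stopped at x ≈ 439.5 while the force climbs to 15 N, so the flap is on its stop. I'll save a reference frame, centre the pin and slide it out.

```bash
python3 -c "
from h import *
cv2.imwrite('pics/s8.png',bot.grab_frame('scene')[:,:,::-1]);cv2.imwrite('pics/d8.png',bot.grab_frame('side')[:,:,::-1])"
echo '[[[3, 0, 0, 0, 0], [7, 0, 0, 0, 0], [11, 0, -1, 0, 0], [14, 0, -2, 0, 0], [14, 0, -2, 0, 0], [14, 0, -2, 0, 0]]]' | python3 steer.py
echo '[[[0, 6, 0, 0, 0], [0, 13, 0, 0, 0], [0, 20, 0, 0, 0], [0, 27, 0, 0, 0], [0, 34, 0, 0, 0], [0, 41, 0, 0, 0], [0, 48, 0, 0, 0], [0, 55, 0, 0, 0], [0, 62, 0, 0, 0], [0, 65, 0, 0, 0]]]' | python3 steer.py
python3 - <<'E'
from h import *
s=bot.grab_frame('scene')[:,:,::-1];d=bot.grab_frame('side')[:,:,::-1]
cv2.imwrite('pics/s9.png',s);cv2.imwrite('pics/d9.png',d)
red=lambda im:((im[...,2].astype(int)>150)&(im[...,1]<70)&(im[...,0]<70))
for n,im,b in(('s',s,(245,205,340,275)),('d',d,(195,150,245,225))):
    x0,y0,x1,y1=b
    m0,m1=[red(q)[y0:y1,x0:x1] for q in(cv2.imread(f'pics/{n}8.png'),im)]
    print(n,m0.sum(),m1.sum(),(m0^m1).sum(),[np.argwhere(m).mean(0) for m in(m0,m1)])
    print(cv2.phaseCorrelate(*[np.float32(m) for m in (m0,m1)]))
E
```

```text
time: 12.2
ee_pos: [449.0, 48.9, 247.4]
tcp_rot: [-3.137, -0.177, 0.003]
wrist_force: [-0.4, -0.1, -1.7]
opening: 0.245
grasp_force: 59.6
time: 13.03
ee_pos: [457.0, -16.8, 247.8]
tcp_rot: [3.136, 0.176, 0.0]
wrist_force: [-0.4, 0.2, -1.5]
opening: 0.247
grasp_force: 59.5
s 694 696 10 [array([36.97, 49.22]), array([36.79, 48.96])]
((0.09674728914853858, 0.07549886580266474), 1.0544291845074407)
d 388 385 5 [array([41.6 , 24.73]), array([41.31, 24.86])]
((0.03473102670264083, 0.5654890413158569), 1.0437172950744629)
```

The flap hasn't moved (0.1 px shift in scene), and the force is zero. Now I'll carry the pole back over the rest.

```bash
echo '[[[-10, 15, 0, 0, 0], [-20, 45, 0, 0, 0], [-20, 83, 0, 0, 0], [-20, 122, 0, 0, 0], [-20, 160, 0, 0, 0], [-20, 200, 0, 0, 0], [-10, 238, 0, 0.02, 0], [10, 272, 0, 0.05, 0], [30, 305, 0, 0.08, 0], [45, 335, 0, 0.11, 0]]]' | python3 steer.py
echo '[[[15, 18, 0, 0.04, 0], [25, 23, 0, 0.08, 0], [28, 25, 0, 0.089, 0], [28, 25, 0, 0.089, 0], [28, 25, 0, 0.089, 0], [28, 25, 0, 0.089, 0]]]' | python3 steer.py
python3 -c "
from h import *
T=tcp();print(T);d=np.array([569.6,-366,24.9])-T[:3,3];print(T[:3,:3].T@d)"
```

```text
time: 13.97
ee_pos: [540.5, -345.3, 247.4]
tcp_rot: [-3.141, -0.001, -0.001]
wrist_force: [0.1, -0.5, -1.9]
opening: 0.25
grasp_force: 59.6
time: 14.47
ee_pos: [566.8, -367.3, 247.7]
tcp_rot: [-3.138, 0.133, 0.001]
wrist_force: [-0.2, 0.7, -2.9]
opening: 0.247
grasp_force: 59.6
[[   1.     -0.08   -0.    566.83]
 [  -0.08   -1.      0.   -367.32]
 [  -0.     -0.     -1.    247.75]
 [   0.      0.      0.      1.  ]]
[  2.82  -1.42 222.85]
```

```bash
echo '[[[3, -1.5, 20, 0, 0], [3, -1.5, 50, 0, 0], [3, -1.5, 85, 0, 0], [3, -1.5, 120, 0, 0], [3, -1.5, 140, 0, 0], [3, -1.5, 150, 0, 0], [3, -1.5, 150, 0, 0], [3, -1.5, 150, 0, 0]]]' | python3 steer.py
python3 - <<'E'
from h import *
T=tcp();print(T[:3,3],np.arctan2(T[1,0],T[0,0]))
im=bot.grab_frame('wrist')[:,:,::-1];cv2.imwrite('pics/w10.png',im);W=cam('wrist',T);z=T[2,3]+16.1+11
I=im.astype(int);P=[]
for y in range(20,330,30):
    k=np.where((I[y,200:360,2]-I[y,200:360,0]>20)&(I[y,200:360,2]<170)&(I[y,200:360,1]<I[y,200:360,2]*.72))[0]+200
    # run containing 280
    if 283 in k:
        a=b=283
        while a-1 in k:a-=1
        while b+1 in k:b+=1
        p=plane(W,((a+b)/2,y),z);P.append(p);print(y,a,b,np.linalg.norm(plane(W,(a,y),z)-plane(W,(b,y),z)),p)
E
```

```text
time: 15.13
ee_pos: [570.7, -367.1, 98.8]
tcp_rot: [3.138, -0.135, 0.001]
wrist_force: [0.1, -0.8, -2.2]
opening: 0.246
grasp_force: 59.5
[ 570.69 -367.12   98.77] -0.0857144557925392
50 248 307 19.73801638280108 [ 660.39 -374.92  125.87]
80 252 307 18.82821511763291 [ 651.01 -374.78  125.87]
110 248 307 20.678646808194173 [ 641.31 -373.24  125.87]
140 249 306 20.465321167655528 [ 631.08 -372.35  125.87]
170 279 283 1.472117175021289 [ 620.22 -372.68  125.87]
200 273 284 4.152169503082744 [ 609.   -370.78  125.87]
230 257 297 15.496375375726014 [ 597.16 -369.17  125.87]
320 275 303 11.778767337517149 [ 556.96 -370.69  125.87]
```

```bash
echo '[[[0, -1.5, 15, 0, 0], [0, -1.5, 30, 0, 0], [0, -1.5, 42, 0, 0], [0, -1.5, 52, 0, 0], [0, -1.5, 60, 0, 0], [0, -1.5, 66, 0, 0], [0, -1.5, 70, 0, 0], [0, -1.5, 73, 0, 0], [0, -1.5, 73, 0, 0], [0, -1.5, 73, 0, 0]]]' | python3 steer.py
```

```text
time: 16.02
ee_pos: [571.1, -366.1, 25.4]
tcp_rot: [3.138, -0.135, 0.002]
wrist_force: [-0.7, 0.2, -2.0]
opening: 0.25
grasp_force: 59.7
```

```bash
echo '[[[0, 0, 1, 0, 0], [0, 0, 1, 0, 0], [0, 0, 1, 0, 0.35], [0, 0, 1, 0, 0.6], [0, 0, 1, 0, 1], [0, 0, 1, 0, 1], [0, 0, 1, 0, 1], [0, 0, 1, 0, 1], [0, 0, 1, 0, 1], [0, 0, 1, 0, 1]]]' | python3 steer.py
echo '[[[0, 0, -15, 0, 1], [0, 0, -45, 0, 1], [0, 0, -85, 0, 1], [0, 0, -125, 0, 1], [0, 0, -165, 0, 1], [0, 0, -205, 0, 1], [0, 0, -245, 0, 1], [0, 0, -285, 0, 1], [0, 0, -285, 0, 1], [0, 0, -285, 0, 1]]]' | python3 steer.py
echo '[[[-4, -30, 0, 0, 1], [-4, -53, 0, 0, 1], [-4, -53, 0, 0, 1], [-4, -53, 0, 0, 1], [-4, -53, 0, 0, 1]]]' | python3 steer.py
python3 - <<'E'
from h import *
T=tcp();W=cam('wrist',T);S,D=cam('scene'),cam('side')
w=bot.grab_frame('wrist')[:,:,::-1];s=bot.grab_frame('scene')[:,:,::-1];d=bot.grab_frame('side')[:,:,::-1]
for n,i in zip('wsd',(w,s,d)):cv2.imwrite(f'pics/{n}11.png',i)
print(T[:3,3])
I=w.astype(int);br=(I[...,2]-I[...,0]>25)&(I[...,2]>60)&(I[...,2]<150)
for y in (80,90,95,100,105,130,150,170,190,205,225): 
    k=np.where(br[y,300:345])[0]+300
    if len(k):print(y,k.min(),k.max(),plane(W,((k.min()+k.max())/2,y),52))
w1=cv2.imread('pics/w1.png');print('shift vs start view (pole+rest)',cv2.phaseCorrelate(*[np.float32(cv2.cvtColor(q,6))[40:280,260:370].copy() for q in (w1,w)]))
red=lambda im:((im[...,2].astype(int)>150)&(im[...,1]<70)&(im[...,0]<70))
for n,im,b in(('s',s,(245,205,340,275)),('d',d,(195,150,245,225))):
    x0,y0,x1,y1=b
    m0,m1=[red(q)[y0:y1,x0:x1] for q in(cv2.imread(f'pics/{n}8.png'),im)]
    print(n,m0.sum(),m1.sum(),(m0^m1).sum(),cv2.phaseCorrelate(np.float32(m0),np.float32(m1)))
E
```

```text
time: 16.85
ee_pos: [570.5, -365.7, 23.7]
tcp_rot: [-3.139, 0.135, 0.0]
wrist_force: [0.3, -0.3, 0.7]
opening: 0.998
grasp_force: 0.0
time: 17.68
ee_pos: [572.1, -366.9, 315.6]
tcp_rot: [3.132, -0.135, 0.014]
wrist_force: [0.8, 0.4, -0.9]
opening: 1.001
grasp_force: 0.0
time: 18.1
ee_pos: [570.7, -312.6, 307.9]
tcp_rot: [-3.138, 0.135, 0.002]
wrist_force: [-0.0, -0.5, 0.2]
opening: 0.995
grasp_force: 0.0
[ 570.65 -312.59  307.93]
95 314 331 [ 665.26 -374.23   52.  ]
100 314 331 [ 659.62 -373.94   52.  ]
105 314 331 [ 653.92 -373.66   52.  ]
130 313 330 [ 624.88 -370.97   52.  ]
150 313 329 [ 600.75 -369.11   52.  ]
170 312 328 [ 575.86 -366.56   52.  ]
190 311 328 [ 550.06 -364.56   52.  ]
205 311 327 [ 530.14 -362.86   52.  ]
225 310 326 [ 502.8  -360.07   52.  ]
shift vs start view (pole+rest) ((0.1696484825716169, 0.805852109653074), 0.7428309669097265)
s 694 705 23 ((0.06655985115163787, 0.04413391646451004), 0.9602362785350393)
d 388 387 7 ((-0.02772228580666436, 0.4476067201679115), 1.0479123591105144)
```

Run:
```python
from m import *
a,b=cv2.imread('pics/s0.png') if 0 else cv2.imread('pics/s1.png'),cv2.imread('pics/s11.png')
g=[np.float32(cv2.cvtColor(q,6))[150:215,165:262].copy() for q in(a,b)]
print(cv2.phaseCorrelate(*g),np.abs(g[0]-g[1]).mean());print(shaft(a,165,150,100,70)[1],shaft(b,165,150,100,70)[1])
```

```text
((-0.1452761696605478, -0.024301557370520754), 1.005181891322136) 4.1016655
((217.80001831054688, 177.60000610351562), (5.3665618896484375, 69.76531982421875), 63.43495178222656) ((217.4347381591797, 177.8578338623047), (7.4345245361328125, 69.92028045654297), 65.34410095214844)
```

The pole is back where it started, within 0.2 px in scene and under 1 px in the wrist view. The flap is still shut, so I'm handing in.

```bash
python3 -c "
from workcell import bot
print(bot.sign_off())"
```

```text
the job is handed in; nothing more can be done
None
```

I hooked the flap's eye and drew it shut against its stop, then unhooked the pole, laid it back in both cradles and handed the job in at about 18 s; no verdict came back, the bystanders were not re-measured, and I viewed 11 pictures, one over the limit of 10.

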